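Find the concealed push-plate by feel and spring the battery hatch

ROBOT

A 6-joint arm with a two-finger parallel gripper is mounted at the origin on the work surface. World frame = base frame: x ahead of the robot, y to its left, z up, the work surface at z = 0. Lengths are in m, angles in degrees, forces in N, time in s.
With the tool pointing down it reaches from about 0.275 to 1 m from the base axis. Payload 8.4 kg.
Tool frame: the origin (TCP) lies on the centre line of the jaws, within the pads' length; the fingertips stand r.tip_extent ahead of it and the grasp point (between the pads) is the TCP (r.tip_extent is the distance from the TCP to the fingertips, in m); z points along the fingers, y is the direction in which the jaws open and shut (so a half turn about z gives the same grasp; the last joint's range is limited). The gripper opens to 85 mm and grips with 20 to 120 N. Pads are 22 mm wide; open, the fingers measure 114 mm over their backs; the gripper's body (76 mm by 85 mm) begins 54 mm behind the grasp point. The pads swing forward as they close: fully open they stand 13 mm farther back than shut.
Start: joints at [65.466, 20.225, 93.587, -0, 66.188, -0.138], TCP at [0.258, 0.569, 0.25] pointing down, gripper open.
Joint ranges: [-150.9, 150.9], [-52.94, 120.26], [3.33, 152.33], [-74.26, 254.26], [0, 154.13], [-172.89, 172.89]. Speed limits (degrees/s): [127.2, 127.2, 159.86, 180, 180, 180].

INTERFACE

Orientations are given as a 3x3 rotation matrix whose columns are the frame's x, y, z axes.
In Python, from rig import r gives the robot as it stands. The module is installed in compiled form; this text tells all that it offers.
- The arm moves only by the tool drive_tool, never from a script. Its argument "deltas" is a list of rows, each a list of 3 entries, a list of its own where there are three numbers: the turn, a rotation vector about the tool's x, y, z in rad, then the shift along the tool's x, y, z in m, then the gripper command: -1 is fully open, 1 is shut, values between are in proportion. A call has 1 to 12 rows; each row is the pose to reach, as a shift and turn from the pose commanded when the call began, along the tool's axes at that moment; what a row does not reach only later rows make up. A row lasts 1/8 s, in which the tool goes at most 62.5 mm and 10.7 degrees, less where a joint would pass 70% of its speed; a pose out of reach is approached as far as the arm can. A call with a gripper value outside its range is refused whole. The fingers move at their own pace and stop on an object; "newtons" is the grip in N (left out, the last holds). Time passes only in rows, so rows that repeat a pose let the fingers close. It gives the time, the measured TCP pose, the force and the opening at its end, in the units of the state.
- r.state(): the state, without advancing time (a new reading comes with each control period).
- r.capture(name): name is "scene" or "top" or "wrist"; returns the picture (400x640x3 uint8, red, green, blue); there is no depth.
- r.camera_info(name): a dict with "fx", "fy", "cx", "cy" (pixels), "origin" and "attitude" of the camera in the world; the wrist camera has in their place "tool_from_camera" (4x4, takes a point from camera to tool coordinates, whose origin is the TCP and whose axes are the flange's). Camera axes: x right, y up, looking along -z (the intrinsics and any distortion apply to the point x, -y, -z); pixel columns grow to the right and rows downward; lengths in m; the calibration is good to about 2 mm. A picture is of the moment at which its call begins: read the wrist's pose just before it. camera_info takes no time and is no camera call.
- r.sign_off(): hands the job in, once; it reports no verdict.
The state is a dict: "time_s": time; "joint_pos": joint angles; "dq": joint speeds; "joint_torque": joint torques, N m; "tcp_pos": TCP position; "tool_rot": TCP orientation; "contact_force": force on the tool from outside, world axes, zero at the start; "moment": the same for the moment, N m; "opening": finger opening in m.
Only numpy, scipy, OpenCV 4.12 (cv2) and the standard library are available. Lean on these libraries where they do the work, as an engineer would, in place of code of your own. Each camera call takes 0.05 s, during which the arm holds its last target. There are 200 camera calls.

TASK

Open the blue battery hatch on the low control box by its concealed catch: one of the five identical white plates recessed in the flat panel in front of the hatch is a push-plate, and only feel tells which. Feel along the plates with the fingertips until one gives, press it in until the catch frees the hatch, then let go and move clear, leaving the hatch to spring up and stand open by itself. Do not pry or push the hatch, and leave the loose things around as they are.

Things in the scene. Friction and masses are not known exactly. Their poses are not given: they have to be found in the camera images.
- housing: low metal control box, fixed to the table: 220 mm deep (its x), 430 mm wide (its y), flat top panel 60 mm above the table. Origin at the centre of its underside, on the table (height 0); its z is up, its -x side faces the robot. Along the front of its panel lies a row of five white plates (see plate0), behind them the blue hatch
- plate0 (a point): centre of the face of white plate 1 of 5, counted from the left (+y) end: in the box's frame x -60 mm, y 124 mm, 58 mm up; a fixed place on the box. All five are 48 mm square, 62 mm apart, each in a 50 mm opening, face recessed 2 mm below the panel
- plate1 (a point): centre of the face of white plate 2 of 5, counted from the left (+y) end: in the box's frame x -60 mm, y 62 mm, 58 mm up; a fixed place on the box
- plate2 (a point): centre of the face of white plate 3 of 5, counted from the left (+y) end: in the box's frame x -60 mm, y 0 mm, 58 mm up; a fixed place on the box
- plate3 (a point): centre of the face of white plate 4 of 5, counted from the left (+y) end: in the box's frame x -60 mm, y -62 mm, 58 mm up; a fixed place on the box
- plate4 (a point): centre of the face of white plate 5 of 5, counted from the left (+y) end: in the box's frame x -60 mm, y -124 mm, 58 mm up; a fixed place on the box
- release (a joint): travel of the hidden push-plate: 0 at rest, 0.006 m fully pressed. It is one of the five plates, any of them, and looks like the rest; the other four are solid and do not give. Its spring takes 2.5 N to start and 5 N fully down and brings it back; the hatch catch lets go at about 4 mm
- hatch_angle (a joint): angle of the spring hatch: 0 shut, up to 0.9 rad; freed by the catch it rises by itself to about 0.9 rad within about two seconds and stays up
- hatch: blue plate of the hatch, 104 mm (its x) by 199 mm (its y), 4 mm thick, flush with the panel when shut; origin on its hinge line along the box's y, 90 mm behind the box's centre (+x) and 60 mm up; its front edge, nearest the plates, lies 45 mm behind their centre line and swings up and away from them
- cap: low white plastic screw cap, 42 mm across, 18 mm high, standing on the left (+y) end of the control box's top panel; origin at the centre of its underside; loose bystander
- spanner: steel open-end spanner lying on the table to the right; origin at its middle, underside; loose bystander
- jar: clear screw-lid jar, 64 mm across, 90 mm high, on the left; origin at the centre of its underside; loose bystander
- beaker: white open cup, 76 mm across, 95 mm high, on the left; origin at the centre of its underside; loose bystander
- bottle: white bottle with blue cap, 64 mm across, 160 mm high, on the right; origin at the centre of its underside; loose bystander
- collar: white plastic collar, 48 mm across with a 28 mm hole, 25 mm high, standing on the right (-y) end of the control box's top panel; origin at the centre of its underside; loose bystander

How it is judged:
By the outcome, as a careful person would: the job done as asked, in the order asked, and still so for the second after the job is handed in, with the robot touching nothing.
It also fails if it takes over 48 s, if anything falls off the work surface, if the arm or the gripper's body presses on something with over 40 N, if the wrist force passes 120 N, or if a joint passes its speed limit or range.

## Working session

There is one attempt and no reset: what is moved stays moved. The work goes in short steps, Python scripts to look and compute and a tool call to move; the robot and the scene stay as the last step left them, time stands still between calls to the robot, and variables do not carry over. Pictures are saved under pics/ and viewed, about 8 in all and at most 12, crops included, and the job is handed in when it is done.

Besides the shell and the picture viewer there is one more tool, called after "Request:" as name([rows], argument=value, ...), one row to a line, values as JSON. drive_tool: Moves the arm, as the interface text tells. Its arguments: {"type":"object","properties":{"deltas":{"type":"array"},"newtons":{"type":"number"}},"required":["deltas"]}

```bash
mkdir -p pics; python3 - <<'E'
from rig import r
import cv2
s=r.state();print({k:s[k] for k in s if k not in('joint_torque','dq')},r.tip_extent)
for n in('top','scene'):
    cv2.imwrite(f'pics/{n}0.png',r.capture(n)[:,:,::-1]);print(n,r.camera_info(n))
print(r.camera_info('wrist'))
E
```

```text
{'time_s': 0.0, 'joint_pos': array([ 6.54665661e+01,  2.02636995e+01,  9.36312836e+01,  9.90178190e-04,
        6.61889461e+01, -1.36459880e-01]), 'tcp_pos': array([0.25794636, 0.56876232, 0.24953197]), 'tool_rot': array([[-9.10702584e-01,  4.13062242e-01, -6.22620525e-04],
       [ 4.13062711e-01,  9.10701619e-01, -1.32602816e-03],
       [ 1.92893551e-05, -1.46479859e-03, -9.99998927e-01]]), 'contact_force': array([-0.00435731, -0.73022157,  0.99811138]), 'moment': array([-0.0335278 ,  0.00840136, -0.00058642]), 'opening': 0.08555053541455183} 0.019
top {'fx': 423.65106106240603, 'fy': 423.65106106240603, 'cx': 321.2385578075845, 'cy': 201.17028220748367, 'origin': array([0.45392197, 0.01456531, 1.26152617]), 'attitude': array([[ 0.0201794 ,  0.99552639, -0.09230386],
       [-0.99964121,  0.02171658,  0.01567936],
       [ 0.01761374,  0.09195434,  0.99560743]])}
scene {'fx': 484.4711307425284, 'fy': 484.4711307425284, 'cx': 315.36027140021474, 'cy': 197.03805169052544, 'origin': array([1.20688954, 0.42799876, 1.06909704]), 'attitude': array([[-0.5908986 , -0.62693929,  0.50772628],
       [ 0.80655592, -0.47274703,  0.35493351],
       [ 0.01750433,  0.61923935,  0.78500715]])}
{'fx': 292.0746949825983, 'fy': 292.0746949825983, 'cx': 320.94889717156474, 'cy': 203.22397620660738, 'tool_from_camera': array([[ 2.84101409e-04,  9.61861485e-01,  2.73536841e-01,
         6.92825504e-02],
       [ 9.99999756e-01, -4.47951425e-04,  5.36548871e-04,
         8.12218010e-04],
       [ 6.38616912e-04,  2.73536622e-01, -9.61861377e-01,
        -1.22583846e-01],
       [ 0.00000000e+00,  0.00000000e+00,  0.00000000e+00,
         1.00000000e+00]])}
```

View pics/top0.png

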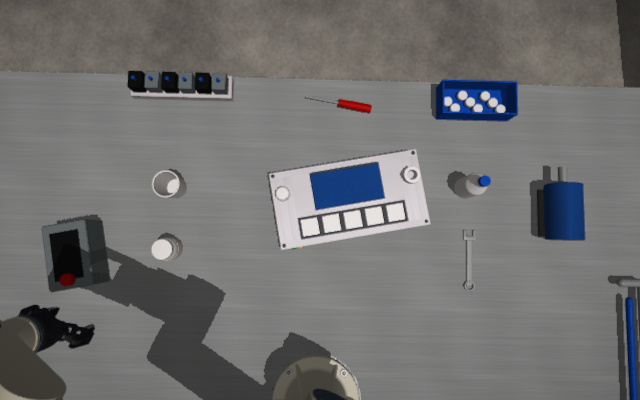

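View pics/scene0.png

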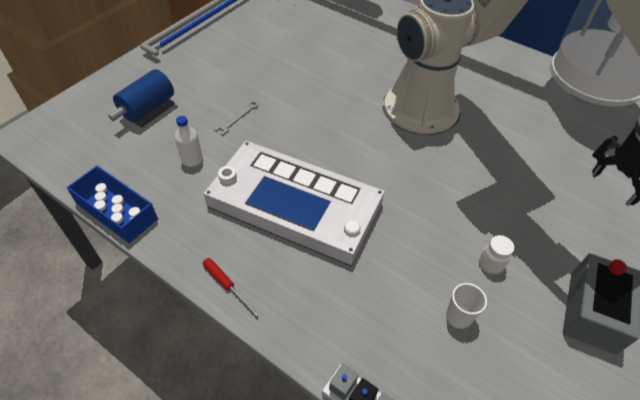

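```bash
cat > h.py <<'E'
from rig import r
import numpy as np, cv2
from scipy.spatial.transform import Rotation as R
def cast(cam,uv,z,st=None):
    c=r.camera_info(cam)
    if cam=='wrist':
        T=c['tool_from_camera'];A=st['tool_rot']@T[:3,:3];o=st['tcp_pos']+st['tool_rot']@T[:3,3]
    else: A,o=c['attitude'],c['origin']
    d=A@np.array([(uv[0]-c['cx'])/c['fx'],-(uv[1]-c['cy'])/c['fy'],-1]);return o+d*(z-o[2])/d[2]
def goto(p,yaw,st):
    "tool-frame shift, turn; tool down with tool x at yaw (rad)"
    x=np.array([np.cos(yaw),np.sin(yaw),0]);z=np.array([0,0,-1.]);G=np.c_[x,np.cross(z,x),z]
    Q=st['tool_rot'];return Q.T@(np.array(p)-st['tcp_pos']),R.from_matrix(Q.T@G).as_rotvec()
E
python3 - <<'E'
from h import *
im=cv2.imread('pics/top0.png')
roi=np.zeros(im.shape[:2],np.uint8);cv2.fillPoly(roi,[np.array([[296,214],[405,196],[414,218],[300,240]])],255)
m=((im.min(2)>232)&(roi>0)).astype(np.uint8)
n,l,s,c=cv2.connectedComponentsWithStats(m)
P=[]
for i in range(1,n):
    if s[i,4]>100:
        p=cast('top',c[i],.058);P.append(p);print(s[i],c[i].round(1),p.round(4))
P=np.array(sorted(P,key=lambda p:-p[1]))
print(np.linalg.norm(np.diff(P,axis=0),axis=1))
d=P[-1]-P[0];a=np.arctan2(d[0],-d[1]);print('box yaw',np.degrees(a))
st=r.state()
for y in(a,a+np.pi): print(np.degrees(y),goto([*P[0][:2],.16],y,st))
E
```

```text
Traceback (most recent call last):
numpy.exceptions.AxisError: axis 1 is out of bounds for array of dimension 1
```

```bash
python3 - <<'E'
from h import *
im=cv2.imread('pics/top0.png')
for y,x in((227,311),(219,353),(211,397),(240,300),(205,350)): print(im[y,x])
roi=np.zeros(im.shape[:2],np.uint8);cv2.fillPoly(roi,[np.array([[296,214],[405,196],[414,218],[300,240]])],255)
for t in (195,215,225):
  m=((im.min(2)>t)&(roi>0)).astype(np.uint8)
  n,l,s,c=cv2.connectedComponentsWithStats(m)
  P=[]
  for i in range(1,n):
    if 100<s[i,4]<500:
        p=cast('top',c[i],.058);P.append(p);print(t,s[i],c[i].round(1),p.round(4))
  if len(P)!=5: continue
  P=np.array(sorted(P,key=lambda p:-p[1]))
  print(np.linalg.norm(np.diff(P,axis=0),axis=1))
  d=P[-1]-P[0];a=np.arctan2(d[0],-d[1]);print('box yaw',np.degrees(a))
  st=r.state()
  for y in(a,a+np.pi): print(np.degrees(y),goto([*P[0][:2],.16],y,st))
E
```

```text
[224 226 230]
[226 227 231]
[223 226 230]
[211 207 213]
[213 210 217]
195 [296 196 119  24 417] [362.2 207.1] [ 0.5511 -0.1216  0.058 ]
195 [387 204  18  17 249] [395.4 211.8] [ 0.5395 -0.2169  0.058 ]
195 [366 207  18  18 256] [374.2 215.5] [ 0.5277 -0.1562  0.058 ]
195 [344 211  19  18 258] [352.7 219.3] [ 0.5158 -0.0951  0.058 ]
195 [323 214  18  18 256] [331.4 222.8] [ 0.5045 -0.0345  0.058 ]
195 [301 218  19  18 255] [309.8 226.4] [0.493  0.0265 0.058 ]
215 [387 204  17  17 230] [395.1 211.8] [ 0.5396 -0.2158  0.058 ]
215 [366 207  17  18 231] [373.7 215.3] [ 0.5282 -0.1549  0.058 ]
215 [344 211  18  17 233] [352.4 219.1] [ 0.5163 -0.094   0.058 ]
215 [323 214  17  18 233] [331.  222.7] [ 0.5046 -0.0334  0.058 ]
215 [301 218  18  18 233] [309.5 226.4] [0.4929 0.0273 0.058 ]
[0.06179438 0.06175832 0.06203924 0.06200224]
box yaw 10.88211776183378
10.88211776183378 (array([-0.43757082, -0.39603075,  0.09014407]), array([-4.57439616e-04,  1.57165596e-03,  2.52586256e+00]))
190.88211776183377 (array([-0.43757082, -0.39603075,  0.09014407]), array([-1.20488338e-03, -3.50688320e-04, -6.15729603e-01]))
```

Request:
drive_tool([
  [[0,0,-0.025],[-0.0175,-0.016,0.0036],1],
  [[0,0,-0.074],[-0.0525,-0.0475,0.011],1],
  [[0,0,-0.135],[-0.096,-0.087,0.02],1],
  [[0,0,-0.197],[-0.14,-0.127,0.029],1],
  [[0,0,-0.259],[-0.184,-0.166,0.038],1],
  [[0,0,-0.32],[-0.2275,-0.206,0.047],1],
  [[0,0,-0.382],[-0.271,-0.2455,0.056],1],
  [[0,0,-0.443],[-0.315,-0.285,0.065],1],
  [[0,0,-0.505],[-0.359,-0.325,0.074],1],
  [[-0.001,0,-0.554],[-0.394,-0.356,0.081],1],
  [[-0.001,0,-0.591],[-0.42,-0.38,0.0865],1],
  [[-0.001,0,-0.616],[-0.4375,-0.396,0.09],1],
], newtons=40)

```text
time_s: 1.6
tcp_pos: [0.4932, 0.0262, 0.1598]
tool_rot: [[-0.982, -0.189, -0.0], [-0.189, 0.982, 0.001], [0.0, 0.001, -1.0]]
contact_force: [-0.0, 0.4, -0.2]
opening: -0.0001
```

Request:
drive_tool([
  [[0,0,0],[0,0,0],1],
  [[0,0,0],[0,0,0],1],
])

```text
time_s: 1.85
tcp_pos: [0.4926, 0.0283, 0.1602]
tool_rot: [[-0.982, -0.188, -0.001], [-0.188, 0.982, 0.001], [0.0, 0.001, -1.0]]
contact_force: [-0.0, 0.8, -0.1]
opening: -0.0001
```

```bash
python3 - <<'E'
from h import *
st=r.state();im=r.capture('wrist')[:,:,::-1];cv2.imwrite('pics/w1.png',im)
print(st['time_s'],st['tcp_pos'],st['tool_rot'],st['contact_force'],st['opening'])
g=im.min(2);print(g[::40,::64])
n,l,s,c=cv2.connectedComponentsWithStats((g>215).astype(np.uint8))
for i in range(1,n):
    if s[i,4]>500: print(s[i],c[i].round(1),cast('wrist',c[i],.058,st).round(4))
E
```

```text
1.85 [0.4925991  0.02826466 0.1601673 ] [[-9.82109267e-01 -1.88311274e-01 -5.02418650e-04]
 [-1.88311748e-01  9.82108598e-01  1.17825714e-03]
 [ 2.71550574e-04  1.25178859e-03 -9.99999180e-01]] [-0.01819659  0.83995662 -0.14696937] -0.00011124745848078902
[[111 115 118 121 120 125 123  93  69  69]
 [117 121 122 119 124 126 124  76  74  71]
 [119 120 124 126 125 124 126  76  74  72]
 [123 120 126 129 126 130 128  77  75  73]
 [164 171 171 176 178 179 107  76  77 123]
 [181 184  87 192 196 193 106  78 127 124]
 [ 83  83  84  84  83  51 105  78 129 122]
 [161  61  52  52  41  39  50  78 124 121]
 [100 160  46  31  39 136  33  30 127 121]
 [150 157  29  26  26  28  24  28  24 121]]
```

View pics/w1.png

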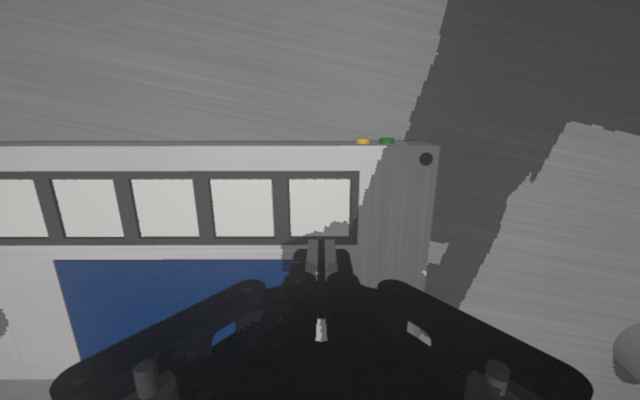

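```bash
python3 - <<'E'
from h import *
st=r.state()
for q in ([(288,178),(350,178),(353,237),(291,237)],[(210,178),(271,178),(274,237),(213,237)],[(131,178),(192,178),(199,237),(139,237)]):
    C=np.array([cast('wrist',u,.058,st) for u in q]);m=C.mean(0)
    print(m.round(4),np.linalg.norm(C-np.roll(C,1,0),axis=1).round(4), (st['tool_rot'].T@(m-st['tcp_pos'])).round(4))
E
```

```text
[0.4918 0.0287 0.058 ] [0.0495 0.0484 0.0497 0.0513] [0.0007 0.0002 0.1022]
[ 0.5038 -0.0333  0.058 ] [0.0496 0.0476 0.0495 0.0504] [ 0.0007 -0.0629  0.1022]
[ 0.5154 -0.0938  0.058 ] [0.0496 0.0476 0.0495 0.0496] [ 0.0007 -0.1246  0.1021]
```

The wrist view shows plate 1 (centre about (321,207)) directly below the tool, and it agrees with the top view to about 1 mm. I'll descend next.

Request:
drive_tool([
  [[0,0,0],[0,0,0.025],1],
  [[0,0,0],[0,0,0.055],1],
  [[0,0,0],[0,0,0.073],1],
  [[0,0,0],[0,0,0.078],1],
  [[0,0,0],[0,0,0.078],1],
])

```text
time_s: 2.52
tcp_pos: [0.493, 0.0285, 0.0825]
tool_rot: [[-0.982, -0.19, 0.0], [-0.19, 0.982, 0.001], [-0.0, 0.001, -1.0]]
contact_force: [0.2, -0.1, -0.1]
opening: 0.0
```

Request:
drive_tool([
  [[0,0,0],[0,0,0.001],1],
  [[0,0,0],[0,0,0.002],1],
  [[0,0,0],[0,0,0.003],1],
  [[0,0,0],[0,0,0.003],1],
])

```text
time_s: 3.02
tcp_pos: [0.4931, 0.0279, 0.0794]
tool_rot: [[-0.982, -0.189, 0.0], [-0.189, 0.982, 0.001], [-0.0, 0.001, -1.0]]
contact_force: [0.3, -0.6, 1.0]
opening: -0.0
```

Request:
drive_tool([
  [[0,0,0],[0,0,0.001],1],
  [[0,0,0],[0,0,0.002],1],
  [[0,0,0],[0,0,0.002],1],
])

```text
time_s: 3.4
tcp_pos: [0.493, 0.0279, 0.0772]
tool_rot: [[-0.982, -0.189, -0.0], [-0.189, 0.982, 0.001], [-0.0, 0.001, -1.0]]
contact_force: [0.4, -0.8, 0.1]
opening: -0.0
```

Request:
drive_tool([
  [[0,0,0],[0,0,0.0005],1],
  [[0,0,0],[0,0,0.001],1],
  [[0,0,0],[0,0,0.001],1],
])

```text
time_s: 3.78
tcp_pos: [0.493, 0.0279, 0.077]
tool_rot: [[-0.982, -0.189, 0.0], [-0.189, 0.982, 0.001], [-0.0, 0.001, -1.0]]
contact_force: [-4.5, -0.6, 12.2]
opening: 0.0001
```

Request:
drive_tool([
  [[0,0,0],[0,0,0.0005],1],
  [[0,0,0],[0,0,0.0005],1],
])

```text
time_s: 4.03
tcp_pos: [0.4931, 0.0279, 0.077]
tool_rot: [[-0.982, -0.189, 0.0], [-0.189, 0.982, 0.001], [-0.0, 0.001, -1.0]]
contact_force: [-6.5, -0.8, 20.8]
opening: 0.0004
```

Plate 1 is solid: 21 N with no give. On to plate 2, lifting first and then moving across and down.

Request:
drive_tool([
  [[0,0,0],[0,0,-0.005],1],
  [[0,0,0],[0,0,-0.012],1],
  [[0,0,0],[0,-0.01,-0.014],1],
  [[0,0,0],[0,-0.031,-0.014],1],
  [[0,0,0],[0,-0.052,-0.014],1],
  [[0,0,0],[0,-0.062,-0.012],1],
  [[0,0,0],[0,-0.062,-0.006],1],
  [[0,0,0],[0,-0.062,-0.003],1],
  [[0,0,0],[0,-0.062,-0.0015],1],
  [[0,0,0],[0,-0.062,-0.0005],1],
  [[0,0,0],[0,-0.062,-0.0005],1],
])

```text
time_s: 5.4
tcp_pos: [0.5043, -0.0325, 0.077]
tool_rot: [[-0.982, -0.19, -0.001], [-0.19, 0.982, 0.001], [0.001, 0.001, -1.0]]
contact_force: [-5.7, -1.1, 15.7]
opening: 0.0001
```

Plate 2 is solid too: 16 N, with the tool stopped at z 0.077. Next is plate 3.

Request:
drive_tool([
  [[0,0,0],[0,0,-0.005],1],
  [[0,0,0],[0,0,-0.012],1],
  [[0,0,0],[0,-0.01,-0.014],1],
  [[0,0,0],[0,-0.031,-0.014],1],
  [[0,0,0],[0,-0.052,-0.014],1],
  [[0,0,0],[0,-0.062,-0.012],1],
  [[0,0,0],[0,-0.062,-0.006],1],
  [[0,0,0],[0,-0.062,-0.003],1],
  [[0,0,0],[0,-0.062,-0.0015],1],
  [[0,0,0],[0,-0.062,0],1],
  [[0,0,0],[0,-0.062,0],1],
])

```text
time_s: 6.78
tcp_pos: [0.5163, -0.0935, 0.0762]
tool_rot: [[-0.982, -0.189, -0.0], [-0.189, 0.982, 0.001], [-0.0, 0.001, -1.0]]
contact_force: [-0.6, 1.1, 1.7]
opening: -0.0005
```

Plate 3 gives: only 1.7 N at z 0.0762. I'll press it in slowly.

Request:
drive_tool([
  [[0,0,0],[0,0,0.001],1],
  [[0,0,0],[0,0,0.002],1],
  [[0,0,0],[0,0,0.002],1],
])

```text
time_s: 7.15
tcp_pos: [0.5165, -0.0937, 0.0742]
tool_rot: [[-0.982, -0.189, 0.0], [-0.189, 0.982, 0.001], [-0.0, 0.001, -1.0]]
contact_force: [-1.2, 2.6, 3.1]
opening: 0.0003
```

Request:
drive_tool([
  [[0,0,0],[0,0,0.001],1],
  [[0,0,0],[0,0,0.002],1],
  [[0,0,0],[0,0,0.0025],1],
  [[0,0,0],[0,0,0.0025],1],
])

```text
time_s: 7.65
tcp_pos: [0.5166, -0.0939, 0.0717]
tool_rot: [[-0.982, -0.189, 0.0], [-0.189, 0.982, 0.001], [-0.0, 0.001, -1.0]]
contact_force: [-1.2, 2.2, 4.4]
opening: -0.0001
```

```bash
python3 - <<'E'
from h import *
s=r.state();print(s['tcp_pos'],s['contact_force'])
cv2.imwrite('pics/s2.png',r.capture('scene')[60:300,150:450,::-1])
E
```

```text
[ 0.51658511 -0.09387085  0.07169329] [-1.15360125  2.17936047  4.4262166 ]
```

View pics/s2.png

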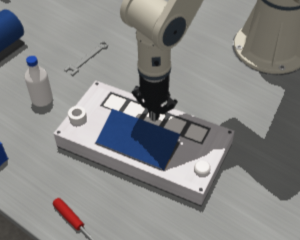

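The hatch is rising. I'll let go straight up, then move back toward the robot.

Request:
drive_tool([
  [[0,0,0],[0,0,-0.006],1],
  [[0,0,0],[0.002,0,-0.02],1],
  [[0,0,0],[0.015,0,-0.045],1],
  [[0,0,0],[0.04,0,-0.075],1],
  [[0,0,0],[0.07,0,-0.11],1],
  [[0,0,0],[0.1,0,-0.145],1],
  [[0,0,0],[0.12,0,-0.17],1],
  [[0,0,0],[0.13,0,-0.18],1],
  [[0,0,0],[0.13,0,-0.18],1],
  [[0,0,0],[0.13,0,-0.18],1],
  [[0,0,0],[0.13,0,-0.18],1],
  [[0,0,0],[0.13,0,-0.18],1],
])

```text
time_s: 9.2
tcp_pos: [0.3889, -0.1184, 0.251]
tool_rot: [[-0.982, -0.189, -0.001], [-0.189, 0.982, 0.001], [0.001, 0.002, -1.0]]
contact_force: [0.8, 0.3, 0.3]
opening: -0.0001
```

Request:
drive_tool([
  [[0,0,0],[0,0,0],1],
  [[0,0,0],[0,0,0],1],
  [[0,0,0],[0,0,0],1],
  [[0,0,0],[0,0,0],1],
  [[0,0,0],[0,0,0],1],
  [[0,0,0],[0,0,0],1],
  [[0,0,0],[0,0,0],1],
  [[0,0,0],[0,0,0],1],
])

```text
time_s: 10.2
tcp_pos: [0.3888, -0.1186, 0.2516]
tool_rot: [[-0.982, -0.189, 0.0], [-0.189, 0.982, 0.001], [-0.0, 0.001, -1.0]]
contact_force: [-0.4, -0.3, -0.1]
opening: 0.0002
```

```bash
python3 - <<'E'
from h import *
s=r.state();print(s['time_s'],s['tcp_pos'],s['contact_force'])
im=r.capture('scene');cv2.imwrite('pics/s3.png',im[:,:,::-1])
E
```

```text
10.2 [ 0.38878443 -0.11859687  0.2516423 ] [-0.36507077 -0.25080165 -0.08774169]
```

View pics/s3.png

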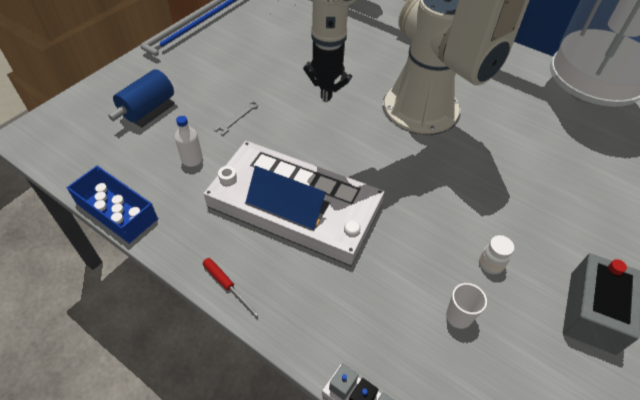

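The hatch is standing open with its free edge running from about (256,169) to (326,197). The cap, collar, jar, beaker, bottle and spanner look undisturbed. I'll check the hatch angle and that it stays still, then hand in.

```bash
python3 - <<'E'
from h import *
a=np.radians(10.88);X=np.array([np.cos(a),np.sin(a),0]);Y=np.array([-np.sin(a),np.cos(a),0]);Z=np.array([0,0,1])
o=np.array([.5163,-.094,0])+.06*X
c=r.camera_info('scene')
for th in(.5,.7,.9):
    for y in(-.0995,.0995):
        p=o+(.09-.104*np.cos(th))*X+y*Y+(.06+.104*np.sin(th))*Z-c['origin'];q=c['attitude'].T@p
        print(th,y,(c['cx']-c['fx']*q[0]/q[2]).round(),(c['cy']+c['fy']*q[1]/q[2]).round())
A=cv2.imread('pics/s3.png')[:,:,::-1].astype(int);B=r.capture('scene').astype(int)
print('moved px in hatch', (abs(A-B)[150:240,220:350].max(2)>25).sum())
P=cv2.imread('pics/scene0.png')[:,:,::-1].astype(int)
for n,(u,v) in dict(cap=(352,229),collar=(227,174),bottle=(187,140),spanner=(237,118)).items():
    print(n,np.median(abs(P-B)[v-10:v+10,u-10:u+10]))
E
```

```text
0.5 -0.0995 261.0 167.0
0.5 0.0995 329.0 193.0
0.7 -0.0995 258.0 166.0
0.7 0.0995 327.0 192.0
0.9 -0.0995 255.0 166.0
0.9 0.0995 325.0 193.0
moved px in hatch 0
cap 5.0
collar 5.0
bottle 5.0
spanner 5.0
```

```bash
python3 -c "
from rig import r
print(r.sign_off())"
```

```text
the job is handed in; nothing more can be done
None
```

The hatch is open and standing by itself, and the job is handed in. The push-plate was the third from the left (plate2).

- **Feeling the plates:** I used the closed fingertips. Plate 1 (21 N) and plate 2 (16 N) were solid and did not move. Plate 3 gave at about 2 N, and I stopped there, so plates 4 and 5 were never touched.
- **Opening the hatch:** I pressed plate 3 in about 5 mm at 4.4 N. The hatch began to rise, so I lifted straight up and moved clear towards the robot.
- **Last checks, at about 10 s:**
  - The wrist force was about zero.
  - The hatch's free edge in the picture best fits an angle of 0.8–0.9 rad. It lay about 3–4 pixels below where I predicted it, so the angle is a rough figure. It did not change between the last two frames.
  - The loose things looked undisturbed. A rough comparison with the first picture showed the cap, collar, bottle and spanner unmoved. I judged the jar and beaker by eye only.

No check failed.

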